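# Park the gate bolt of a vial chute and load the next vial

## Task

Open the gate of the vial chute: pull the black paddle knob of the spring bolt straight out along its leaning axis, twist it a quarter turn either way and let it settle into its rest notch, so that the bolt stays up by itself and the waiting vial rolls down to the end stop. Then take the second capped vial from its cradle and lay it crosswise in the flared upper mouth of the chute, its cap on the same side as the first vial's cap (the side away from the robot), so that it rolls down under the bolt and comes to rest against the first. Do not knock over the beaker.

Things in the scene. Friction and masses are not known exactly. Their poses are not given: they have to be found in the camera images.
- chute: Fixed aluminium chute, 220 mm long, on a dark base plate (130x200 mm). Origin on the table under its middle; x across the channel, away from the robot (within 15 deg); y along it, uphill; z up. Floor top at z = 0.075 + 0.249 y (m), 14 deg slope, from the end stop (y = -0.09) to the open upper end (y = +0.125). Walls 80 mm apart, 20 mm high. Gantry with the bolt at y = -0.010, posts 137 mm high.
- load_point (a point): Point on the channel floor in the middle of the mouth (chute x 0, y +0.085; chute axes), where the walls (y 0.04 to 0.12) flare outward to 105 mm at 30 mm over the floor. A vial let go here crosswise (its length along the chute's x) rolls downhill by itself; its axis is then 16 mm above the floor.
- end_point (a point): Point on the channel floor where the two vials end up: chute x 0, y -0.062, chute axes. At rest the first vial's middle is about 16 mm downhill of it, the second's about 13 mm uphill.
- knob_grip (a point): Centre of the black paddle on the bolt: 60 mm long (this point's x), 14 thick (y), 24 high (z). z is the bolt's axis, up and leaning 30 deg from vertical towards the robot (chute -x); pull along +z, twist about z. At the start x lies in the leaning plane. Bolt down, the 27 mm square guide block ends 26 mm below this centre; between is a stem, 16 mm thick. Moves with the knob.
- bolt (a joint): Travel of the spring bolt along its axis, m: 0 down (gate shut), stop at 0.042. The spring presses it down with 6 N at 0, 12 N at 0.038. A cross pin in a slot of the guide block lets the knob turn only beyond 0.035 (pull to 0.038 to 0.040). Let go a quarter turn on, the pin drops into the shallow rest notch and the bolt stays at about 0.031.
- knob (a joint): Twist of the knob about the bolt's axis, rad, counter-clockwise positive as seen from the knob's outer end: 0 = in the slot (start). Rest notches at +1.57 and -1.57 (either serves; each catches the pin within about 0.15), stops at +-1.66.
- first_vial_mid (a point): Middle of the first glass vial with blue cap (30 mm diameter, 75 long over the cap), lying crosswise in the chute just uphill of the bolt; not to be handled. Its z points along the vial to the cap.
- first_vial_cap (a point): Middle of the first vial's cap, on its axis 35 mm from the vial's middle.
- second_vial_mid (a point): Middle of the second vial (alike: 30 mm diameter, 75 long, about 50 g), half-way along on its axis; z points to the cap. It lies level, axis 30 mm above the table, in two white V saddles (8 mm wide, 50 mm apart) on an aluminium plate (104x50 mm, top 6 mm above the table). The 36 mm round its middle are free between the saddles and can be gripped across from above.
- second_vial_cap (a point): Middle of the second vial's cap, on its axis 35 mm from the vial's middle.
- beaker: Empty glass beaker, 68 mm diameter, 87 mm high, upright behind and to the left of the chute; origin at the centre of its underside. To be left standing.

How it is judged:
By the outcome, as a careful person would: the job done as asked, in the order asked, and still so for the second after the job is handed in, with the robot touching nothing.
It also fails if it takes over 58 s, if anything falls off the work surface, if the arm or the gripper's body presses on something with over 40 N, if the wrist force passes 120 N, or if a joint passes its speed limit or range.

## Robot

A 7-joint arm with a two-finger parallel gripper is mounted at the origin on a cart in front of the work surface, level with it; the furniture and walls round the work are solid. World frame = base frame: x ahead of the robot, y to its left, z up, the work surface at z = 0. Lengths are in m, angles in rad, forces in N, time in s.
With the tool pointing down it reaches from about 0.425 to 0.925 m from the base axis. Payload 6.8 kg.
Tool frame: the origin (TCP) lies midway between the tips of the shut fingers; the grasp point (between the pads) lies r.tcp_to_grasp behind it (r.tcp_to_grasp is the distance from the TCP to the grasp point, in m); x points along the fingers, y is the direction in which the jaws open and shut, and the axes are right-handed (so a half turn about x gives the same grasp; the last joint's range is limited). The gripper opens to 85 mm and grips with 20 to 120 N. Pads are 22 mm wide; open, the fingers measure 114 mm over their backs; the gripper's body (76 mm by 85 mm) begins 54 mm behind the grasp point. The pads swing forward as they close: fully open they stand 13 mm farther back than shut.
Start: joints at [1.022, 0.477, 0.022, 1.555, -0.011, 1.109, -0.083], TCP at [0.288, -0.61, 0.231] pointing down, gripper open.
Joint ranges: [-2.96, 2.96], [-0.34, 2.1], [-1.41, 1.46], [0.24, 2.44], [-1.37, 4.51], [0.17, 1.92], [-2.96, 2.96]. Speed limits (rad/s): [2.39, 2.39, 3.14, 3.14, 3.14, 3.14, 3.14].

## Interface

Orientations are given as a rotation vector (axis times angle).
In Python, from bench import r, grab_frame, search_frame, cut_out, pinpoint gives the robot as it stands. The module is installed in compiled form; this text tells all that it offers.
- The arm moves only by the tool apply_moves, never from a script. Its argument "commands" is a list of rows, each a list of 7 numbers: the finger opening in mm, from 0 to 85.4, then the shift along the tool's x, y, z in mm, then the turn, a rotation vector about the tool's x, y, z in rad. A call has 1 to 20 rows; each row is the pose to reach, as a shift and turn from the pose commanded when the call began, along the tool's axes at that moment; what a row does not reach only later rows make up. A row lasts 1/10 s, in which the tool goes at most 50 mm and 8.59 degrees, less where a joint would pass 70% of its speed; a pose out of reach is approached as far as the arm can. A call with a gripper value outside its range is refused whole. The fingers move at their own pace and stop on an object; "force" is the grip in N (left out, the last holds). Time passes only in rows, so rows that repeat a pose let the fingers close. It gives the time, the measured TCP pose, the force and the opening at its end, in the units of the state.
- r.get_obs(): the state, without advancing time (a new reading comes with each control period).
- grab_frame(name): name is "scene" or "top" or "wrist"; returns a dict with "pixels" (400x640x3 uint8, red, green, blue), "mtx" (3x3 intrinsics, pixels), "position" and "rotation" of the camera in the world; the wrist camera has in their place "T_tool_cam" (4x4, takes a point from camera to tool coordinates, whose origin is the TCP and whose axes are the tool frame's). Camera axes: x right, y down, z forward; pixel columns grow to the right and rows downward; lengths in m; the calibration is good to about 2 mm. The wrist camera is an equidistant fisheye: a pixel r from the principal point sees the ray r / f radians off the axis. A picture is of the moment at which its call begins: read the wrist's pose just before it. There is no depth.
- r.hand_in(): hands the job in, once; it reports no verdict.
Trained networks look in the newest picture that a camera, given by its name, has taken for a name from the list of things; names that differ only in an ending like _2 or _b are one class to them, and where a whole thing is asked for, a point or a joint stands for the part that bears it (a point fixed in the world has none). Each returns a list of dicts, best first, with "confidence" (0 to 1); they miss things now and then, are a little off and sometimes report something else, mostly with a low value. They report only what shows in the picture. A call takes as long as a camera call.
- search_frame(label, camera): "point" ([column, row] as shares, 0 to 1, of the picture: columns of its width, rows of its height, amid what is visible of it).
- cut_out(label, camera): "pixels" (400x640 bool, what is visible of it) and "point" ([column, row] as shares, 0 to 1, of the picture: columns of its width, rows of its height, amid what is visible of it).
- pinpoint(label, camera): "point" ([column, row] as shares, 0 to 1, of the picture: columns of its width, rows of its height: a listed point, or the origin of a listed thing).
The state is a dict: "clock": time; "joints": joint angles; "qvel": joint speeds; "tau": joint torques, N m; "tcp_pos": TCP position; "orientation": TCP orientation; "contact_force": force on the tool from outside, world axes, zero at the start; "moment": the same for the moment, N m; "grip_width": finger opening in m.
Only numpy, scipy, OpenCV 4.12 (cv2) and the standard library are available. Lean on these libraries where they do the work, as an engineer would, in place of code of your own. Each camera call takes 0.05 s, during which the arm holds its last target.

## Working session

There is one attempt and no reset: what is moved stays moved. The work goes in short steps, Python scripts to look and compute and a tool call to move; the robot and the scene stay as the last step left them, time stands still between calls to the robot, and variables do not carry over. Pictures are saved under pics/ and viewed, and the job is handed in when it is done.

Besides the shell and the picture viewer there is one more tool, called as name([rows], argument=value, ...), one row to a line, values as JSON. apply_moves: Moves the arm, as the interface text tells. Its arguments: {"type":"object","properties":{"commands":{"type":"array"},"force":{"type":"number"}},"required":["commands"]}

```bash
mkdir -p pics; ls; cat > h.py <<'E'
from bench import r, grab_frame, search_frame, cut_out, pinpoint
import numpy as np, cv2
from scipy.spatial.transform import Rotation as R
def save(f,n): cv2.imwrite('pics/'+n+'.png', f['pixels'][:,:,::-1])
def ray(f,pt):
    u,v=pt[0]*640,pt[1]*400
    d=np.linalg.inv(f['mtx'])@np.array([u,v,1.]); d=np.array(f['rotation'])@d
    return np.array(f['position']),d/np.linalg.norm(d)
def tri(rs):
    A=sum(np.eye(3)-np.outer(d,d) for p,d in rs); b=sum((np.eye(3)-np.outer(d,d))@p for p,d in rs)
    x=np.linalg.solve(A,b); return x,[np.linalg.norm(np.cross(x-p,d)) for p,d in rs]
E
python3 - <<'E'
from h import *
print(r.get_obs(), r.tcp_to_grasp)
F={}
for c in ['scene','top','wrist']:
    F[c]=grab_frame(c); save(F[c],c+'0')
    if c!='wrist': print(c,F[c]['position'],np.array(F[c]['rotation']).round(3).tolist(),F[c]['mtx'].tolist())
    else: print(F[c]['T_tool_cam'],F[c]['mtx'])
for l in ['chute','load_point','end_point','knob_grip','first_vial_mid','first_vial_cap','second_vial_mid','second_vial_cap','beaker']:
    rs=[]
    P={}
    for c in ['scene','top']:
        a=pinpoint(l,c)
        print(l,c,[(np.round([x['point'][0]*640,x['point'][1]*400],1).tolist(),round(x['confidence'],2)) for x in a[:3]])
        if a: rs.append(ray(F[c],a[0]['point']))
    if len(rs)==2: print('   ',tri(rs))
E
```

```text
pics
{'clock': 0.0, 'joints': array([ 1.02188819,  0.47777998,  0.02234231,  1.55648767, -0.01148733,
        1.10930766, -0.08308784]), 'qvel': array([ 0.00147466, -0.00020293,  0.0023204 ,  0.0010295 ,  0.00010752,
       -0.0003957 ,  0.00158403]), 'tau': array([ 3.84153727e-04, -5.96448326e+01,  1.60788137e+00, -2.81192493e+01,
        1.22599269e-02,  9.47239052e-03,  1.15794819e-05]), 'tcp_pos': array([ 0.28772075, -0.60992964,  0.23032398]), 'orientation': array([ 1.97738655,  0.44497889, -1.97850303]), 'contact_force': array([-0.54651974,  0.01475832, -0.50698034]), 'moment': array([-0.00457124,  0.0118442 ,  0.01120635]), 'grip_width': 0.0854421182266682} 0.0187
scene [ 1.00236077 -0.28252055  1.00016607] [-2.418, -0.975, 0.258] [[457.2423462300907, 0.0, 317.4555587479588], [0.0, 457.2423462300907, 192.85389309140953], [0.0, 0.0, 1.0]]
top [0.45284379 0.12462723 1.10813055] [-2.141, 2.097, -0.217] [[490.21605041540306, 0.0, 328.37503961378695], [0.0, 490.21605041540306, 211.52895764114052], [0.0, 0.0, 1.0]]
[[-2.62591208e-04 -3.16667596e-01  9.48536538e-01 -1.44398640e-01]
 [ 9.99999014e-01 -1.39166374e-03 -1.87767002e-04  6.91344936e-05]
 [ 1.37950363e-03  9.48535554e-01  3.16667649e-01 -8.10560540e-02]
 [ 0.00000000e+00  0.00000000e+00  0.00000000e+00  1.00000000e+00]] [[309.70691629   0.         319.11326447]
 [  0.         309.70691629 192.77673826]
 [  0.           0.           1.        ]]
chute scene [([265.0, 253.1], 0.85)]
chute top [([392.7, 240.8], 0.83)]Traceback (most recent call last):
  File "<stdin>", line 15, in <module>
  File "h.py", line 11, in tri
    x=np.linalg.solve(A,b); return x,[np.linalg.norm(np.cross(x-p,d)) for p,d in rs]
                                                     ~~~~~~~~^^^^^^^
    raise ValueError("At least one array has zero dimension")
ValueError: At least one array has zero dimension
```

Rotation is a rotation vector; fix that.

```bash
sed -i "s/d=np.array(f\['rotation'\])@d/d=R.from_rotvec(f['rotation']).apply(d)/" h.py
python3 - <<'E'
from h import *
F={}
for c in ['scene','top']:
    F[c]=grab_frame(c)
for l in ['chute','load_point','end_point','knob_grip','first_vial_mid','first_vial_cap','second_vial_mid','second_vial_cap','beaker']:
    rs=[]
    for c in ['scene','top']:
        a=pinpoint(l,c)
        print(l,c,[(np.round([x['point'][0]*640,x['point'][1]*400],1).tolist(),round(x['confidence'],2)) for x in a[:3]])
        if a: rs.append(ray(F[c],a[0]['point']))
    if len(rs)==2: 
        x,e=tri(rs);print('   ',x.round(4),np.round(e,4))
print(r.get_obs()['clock'])
E
```

```text
chute scene [([264.5, 252.2], 0.86)]
chute top [([392.6, 240.0], 0.87)]
    [ 0.6114 -0.0285  0.0032] [0.0029 0.0029]
load_point scene [([286.1, 208.4], 0.86)]
load_point top [([361.9, 240.2], 0.81)]
    [0.5996 0.0523 0.0948] [0.0025 0.0025]
end_point scene [([244.4, 263.2], 0.69)]
end_point top [([429.0, 231.3], 0.83)]
    [ 0.6238 -0.0956  0.0696] [0.0002 0.0002]
knob_grip scene [([236.5, 214.3], 0.71), ([357.5, 160.5], 0.69)]
knob_grip top [([419.1, 251.8], 0.55)]
    [ 0.5681 -0.0544  0.1655] [0.0008 0.0008]
first_vial_mid scene [([267.0, 234.8], 0.61)]
first_vial_mid top [([399.6, 233.9], 0.88)]
    [ 0.6159 -0.025   0.0938] [0.0045 0.0045]
first_vial_cap scene [([274.1, 240.3], 0.57)]
first_vial_cap top [([392.7, 216.7], 0.6)]
    [ 0.6453 -0.0176  0.1005] [0.0051 0.0051]
second_vial_mid scene [([350.0, 170.6], 0.87)]
second_vial_mid top [([256.2, 235.5], 0.9)]
    [0.6108 0.2775 0.0268] [0.0042 0.0042]
second_vial_cap scene [([356.6, 161.5], 0.86)]
second_vial_cap top [([244.6, 240.3], 0.91)]
    [0.6022 0.3061 0.0284] [0.0005 0.0005]
beaker scene [([362.1, 225.2], 0.74)]
beaker top [([298.1, 188.0], 0.79)]
    [ 0.7294  0.1904 -0.0013] [0.0031 0.0031]
1.25
```

View pics/scene0.png

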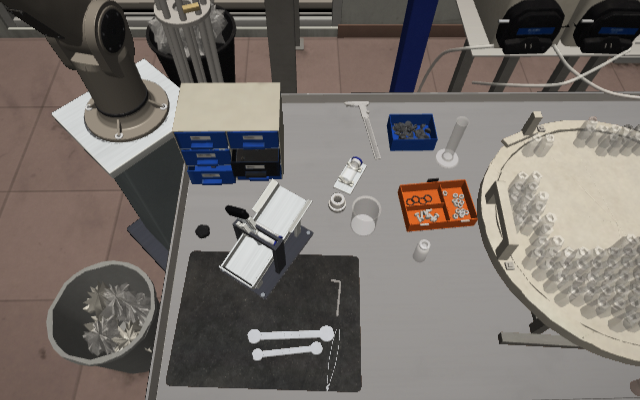

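View pics/top0.png

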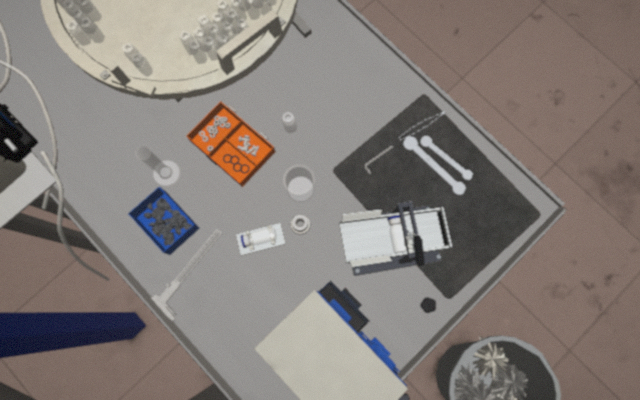

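```bash

python3 - <<'E'
from h import *
F={c:grab_frame(c) for c in ['scene','top']}
S=lambda f,u,v: ray(f,(u/640,v/400))
for a,b in [((281,123),(320,290)),((175,123),(408,388)),((283,84),(256,348))]:
    x,e=tri([S(F['scene'],*a),S(F['top'],*b)]);print('cab',x.round(3),np.round(e,4))
o=r.get_obs();M=R.from_rotvec(o['orientation']).as_matrix();print(M.round(3))
s=F['scene']['pixels'][140:300,170:370];t=F['top']['pixels'][170:300,220:470]
a=cv2.resize(s,None,fx=4,fy=4,interpolation=2)[:,:,::-1];cv2.imwrite('pics/s1.png',cv2.resize(a,(750,600)))
cv2.imwrite('pics/t1.png',cv2.resize(t,None,fx=3.2,fy=3.2,interpolation=2)[:,:,::-1])
E
```

```text
cab [0.493 0.14  0.23 ] [0.0083 0.0083]
cab [ 0.328 -0.017  0.227] [0.0043 0.0043]
cab [0.387 0.251 0.195] [0.0051 0.0051]
[[-0.     0.427 -0.904]
 [-0.    -0.904 -0.427]
 [-1.     0.     0.   ]]
```

View pics/s1.png

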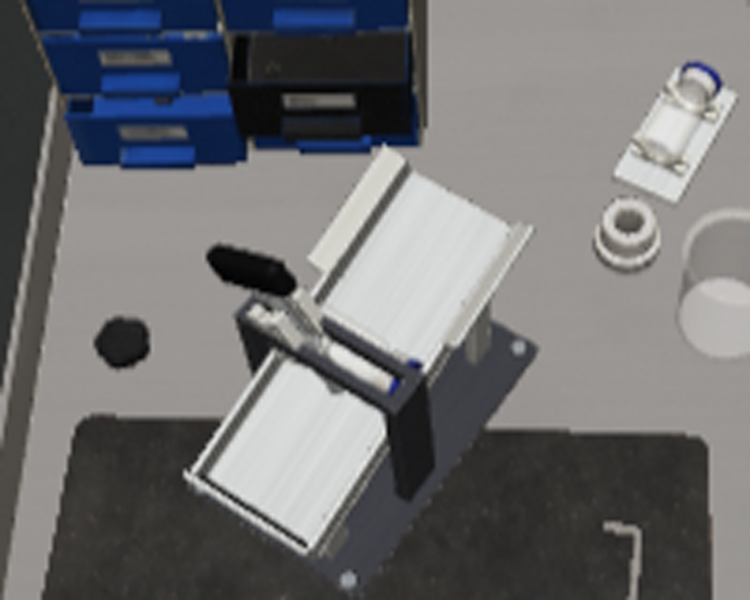

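View pics/t1.png

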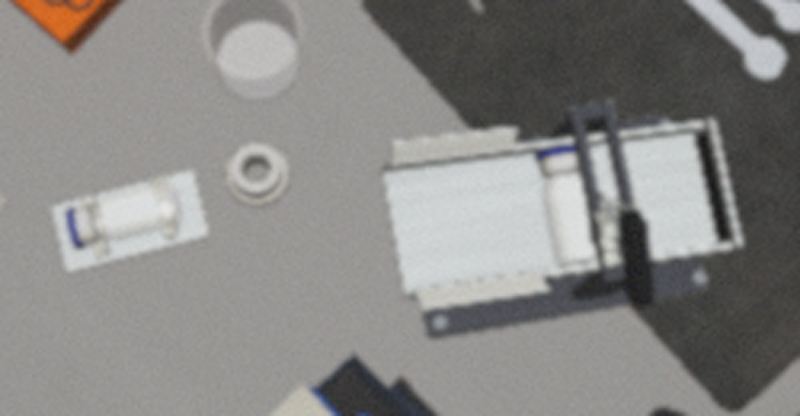

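View pics/wrist0.png

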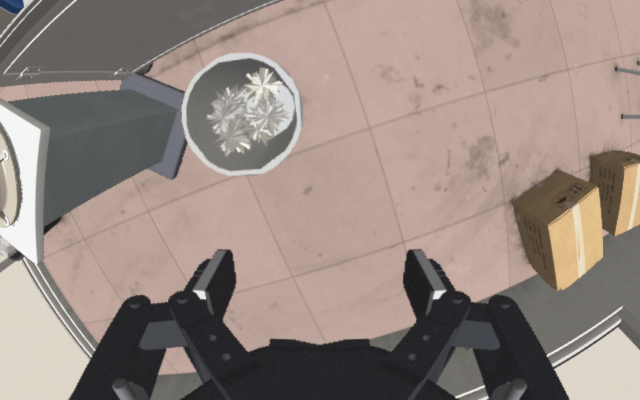

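```bash
cat >> h.py <<'E'
def look(labels,cams=('scene','top'),n=1):
    out={}
    for _ in range(n):
      for c in cams:
        f=grab_frame(c)
        for l in labels:
            a=pinpoint(l,c)
            if a and a[0]['confidence']>.4: out.setdefault(l,{}).setdefault(c,[]).append(a[0]['point'])
        out.setdefault('F',{})[c]=f
    return out
def rel(p,M):
    o=r.get_obs();M0=R.from_rotvec(o['orientation'])
    t=M0.inv().apply(np.array(p)-o['tcp_pos'])*1000
    w=(M0.inv()*R.from_matrix(M)).as_rotvec()
    return t.round(1),w.round(4)
E
python3 - <<'E'
from h import *
from scipy.optimize import least_squares
loc={'chute':(0,0,0),'load_point':(0,.085,.0962),'end_point':(0,-.062,.0596)}
o=look(list(loc)+['knob_grip','first_vial_mid','first_vial_cap'],n=2)
def res(p):
    e=[]
    c,s=np.cos(p[2]),np.sin(p[2])
    for l,q in list(loc.items())+[('knob_grip',(p[3],-.01,p[4]))]:
        w=np.array([p[0]+c*q[0]-s*q[1],p[1]+s*q[0]+c*q[1],q[2]])
        for cam in o.get(l,{}):
            for pt in o[l][cam]:
                a,d=ray(o['F'][cam],pt); e+=list(np.cross(w-a,d)*1000)
    return e
s=least_squares(res,[.61,-.03,.16,-.05,.165],loss='soft_l1')
p=s.x;print(p.round(4),np.rad2deg(p[2]),np.round(s.fun,1).reshape(-1,3).tolist())
for l in o:
    if l!='F':
        x,e=tri([ray(o['F'][c],pt) for c in o[l] for pt in o[l][c]]);print(l,x.round(4),np.round(e,4))
E
```

```text
[ 0.6139 -0.0305  0.1727 -0.0498  0.1729] 9.894229473605233 [[-1.4, 3.5, 1.4], [0.5, -3.9, -1.2], [2.8, -2.4, 0.7], [2.4, 2.5, -0.0], [-1.2, -1.2, 0.1], [3.3, -1.3, -1.9], [2.7, 1.9, 0.3], [2.4, 0.9, 0.3], [6.3, 6.2, -1.3], [-6.1, 0.9, 2.6], [-4.7, -2.1, -0.4], [-3.6, -0.3, -0.5], [1.6, 0.3, -0.8], [-3.8, -5.9, 0.3], [-2.2, -1.3, -0.0], [-5.6, 4.7, -1.5]]
chute [ 0.6136 -0.0292 -0.0031] [0.005  0.0032 0.0034 0.002 ]
load_point [0.5986 0.0558 0.0919] [0.0022 0.0028 0.0007 0.0005]
end_point [ 0.6244 -0.0936  0.0694] [0.0071 0.0069 0.001  0.0012]
knob_grip [ 0.5666 -0.0513  0.1701] [0.0051 0.0047 0.0015 0.006 ]
first_vial_mid [ 0.6177 -0.0107  0.1354] [0.0281 0.0457 0.0135 0.0146]
first_vial_cap [0.6783 0.0151 0.1481] [0.0479 0.1339 0.0484 0.0465]
```

```bash
cat >> h.py <<'E'
yaw=np.deg2rad(9.7)
CX=np.array([np.cos(yaw),np.sin(yaw),0]);CY=np.array([-np.sin(yaw),np.cos(yaw),0]);CZ=np.array([0,0,1.])
AX=-.5*CX+np.sqrt(.75)*CZ
def Mof(x,y): return np.c_[x,y,np.cross(x,y)]
MK=Mof(-AX,-CY)
E
python3 - <<'E'
from h import *
K=np.array([.5665,-.050,.170])
print(K+.09*AX, rel(K+.09*AX,MK))
E
```

```text
[ 0.52214334 -0.05758202  0.24794229] (array([ -16.6, -400.2, -447.6]), array([0.2652, 0.5203, 0.0711]))
```

apply_moves([
  [85,-60,-50,-50,0,0,0],
  [85,-60,-100,-100,0.05,0.1,0.01],
  [85,-60,-130,-145,0.1,0.2,0.03],
  [85,-60,-165,-185,0.15,0.3,0.04],
  [85,-60,-200,-224,0.2,0.4,0.05],
  [85,-60,-235,-263,0.265,0.52,0.071],
  [85,-60,-270,-302,0.265,0.52,0.071],
  [85,-60,-305,-341,0.265,0.52,0.071],
  [85,-50,-340,-380,0.265,0.52,0.071],
  [85,-35,-370,-415,0.265,0.52,0.071],
  [85,-16.6,-400,-447.6,0.265,0.52,0.071],
  [85,-16.6,-400,-447.6,0.265,0.52,0.071],
  [85,-16.6,-400,-447.6,0.265,0.52,0.071],
  [85,-16.6,-400,-447.6,0.265,0.52,0.071],
  [85,-16.6,-400,-447.6,0.265,0.52,0.071],
  [85,-16.6,-400,-447.6,0.265,0.52,0.071],
], force=60)

```text
clock: 4.35
tcp_pos: [0.522, -0.0594, 0.2482]
orientation: [2.641, 0.221, -1.525]
contact_force: [0.6, -0.7, -0.2]
grip_width: 0.085
```

```bash
cat >> h.py <<'E'
def wray(f,o,pt):
    u=np.array([pt[0]*640,pt[1]*400]);m=f['mtx'];d=(u-[m[0][2],m[1][2]])/m[0][0];th=np.linalg.norm(d)
    v=np.r_[np.sin(th)*d/th,np.cos(th)]
    T=np.array(f['T_tool_cam']);Q=R.from_rotvec(o['orientation'])
    return Q.apply(T[:3,3])+o['tcp_pos'],Q.apply(T[:3,:3]@v)
def wproj(f,o,w):
    T=np.array(f['T_tool_cam']);Q=R.from_rotvec(o['orientation'])
    t=Q.inv().apply(np.array(w)-o['tcp_pos']);c=T[:3,:3].T@(t-T[:3,3])
    th=np.arctan2(np.hypot(*c[:2]),c[2]);m=f['mtx'];return np.array([m[0][2],m[1][2]])+m[0][0]*th*c[:2]/np.hypot(*c[:2])
E
python3 - <<'E'
from h import *
o=r.get_obs();print(o['joints'].round(2), (R.from_rotvec(o['orientation']).as_matrix()-MK).round(3).tolist())
f=grab_frame('wrist');save(f,'w1')
ws={}
for l in ['knob_grip','chute','load_point','end_point','first_vial_mid']:
    a=pinpoint(l,'wrist'); print(l,[(np.round([x['point'][0]*640,x['point'][1]*400],1).tolist(),round(x['confidence'],2)) for x in a[:3]])
    if a: ws[l]=wray(f,o,a[0]['point'])
K=np.array([.5665,-.050,.170]);print(wproj(f,o,K))
q=look(['knob_grip'])
rs=[ray(q['F'][c],pt) for c in q.get('knob_grip',{}) for pt in q['knob_grip'][c]];print(len(rs))
if 'knob_grip' in ws:
    x,e=tri(rs+[ws['knob_grip']]*2);print(x,e)
E
```

```text
[ 0.62  0.03 -0.55  2.22 -0.27  0.39 -1.11] [[0.0, -0.002, -0.0], [-0.001, -0.0, 0.002], [-0.0, 0.0, 0.0]]
knob_grip [([319.6, 189.8], 0.95), ([363.4, 170.5], 0.3)]
chute [([312.6, 181.2], 0.68)]
load_point [([231.2, 163.3], 0.86)]
end_point [([361.4, 171.0], 0.79), ([99.7, 157.5], 0.64)]
first_vial_mid [([302.0, 163.3], 0.84)]
[316.40704789 196.76979872]
2
[ 0.56994163 -0.05396189  0.17291727] [np.float64(0.0023182395716446996), np.float64(0.00726924541476463), np.float64(0.002989487435724168), np.float64(0.002989487435724168)]
```

View pics/w1.png

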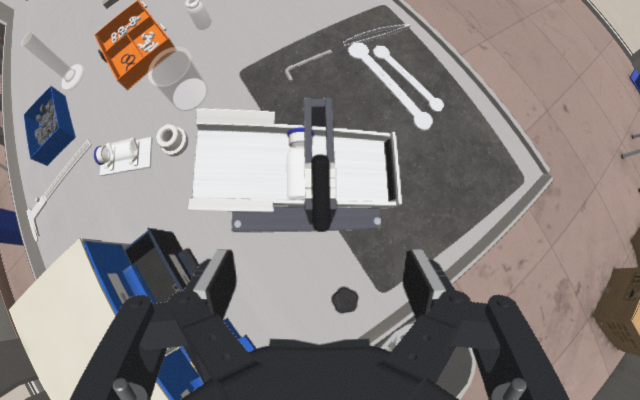

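```bash

python3 - <<'E'
from h import *
o=r.get_obs()
for K in [(.5699,-.0540,.1729),(.5665,-.05,.17)]:
    print(rel(np.array(K)-.010*AX,MK))
f=grab_frame('wrist');a=pinpoint('knob_grip','wrist')[0];p,d=wray(f,o,a['point'])
M=R.from_rotvec(o['orientation']); a,b=M.inv().apply(p-o['tcp_pos']),M.inv().apply(d)
for x in (.08,.09,.1): print((a+b*(x-a[0])/b[0]).round(4))
E
```

```text
(array([98.8,  4.2, -3.9]), array([-0.    ,  0.0003, -0.0001]))
(array([100. ,  -0.3,  -0.1]), array([-0.    ,  0.0003, -0.0001]))
[ 0.08    0.0017 -0.0075]
[ 0.09    0.0017 -0.0042]
[ 0.1     0.0018 -0.0009]
```

apply_moves([
  [85,35,2,-4,0,0,0],
  [60,65,2,-4,0,0,0],
  [50,85,2,-4,0,0,0],
  [45,99,2,-4,0,0,0],
  [45,99,2,-4,0,0,0],
  [45,99,2,-4,0,0,0],
])

```text
clock: 5.55
tcp_pos: [0.5746, -0.0505, 0.1641]
orientation: [2.639, 0.225, -1.525]
contact_force: [-0.4, 0.4, -0.0]
grip_width: 0.0449
```

```bash

python3 - <<'E'
from h import *
o=r.get_obs();print(o['contact_force'],o['clock'])
f=grab_frame('wrist');save(f,'w2')
f=grab_frame('scene');cv2.imwrite('pics/s2.png',cv2.resize(f['pixels'][140:300,170:370],(750,600),interpolation=2)[:,:,::-1])
E
```

```text
[-0.36069946  0.40565169 -0.03917404] 5.55
```

View pics/w2.png

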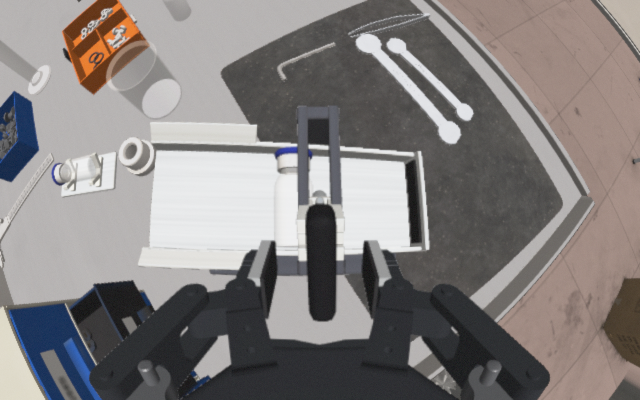

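View pics/s2.png

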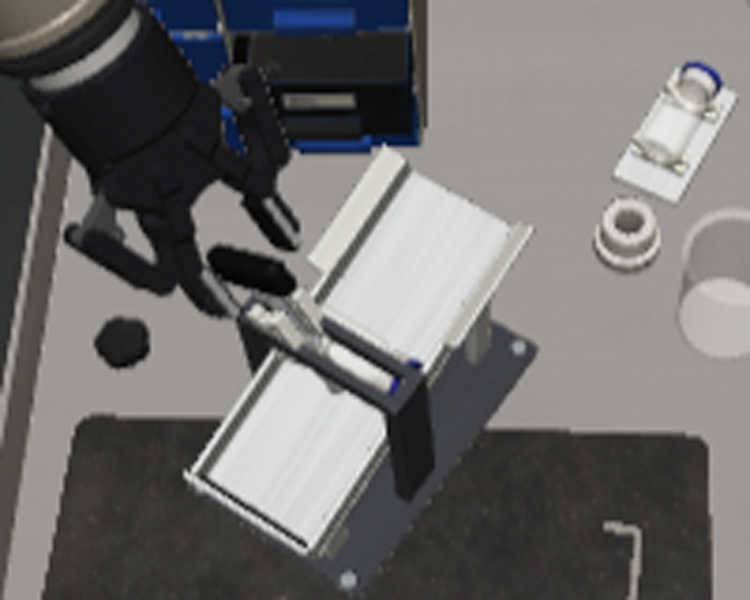

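apply_moves([
  [0,0,0,0,0,0,0],
  [0,0,0,0,0,0,0],
  [0,0,0,0,0,0,0],
  [0,0,0,0,0,0,0],
  [0,0,0,0,0,0,0],
  [0,0,0,0,0,0,0],
  [0,0,0,0,0,0,0],
], force=80)

```text
clock: 6.35
tcp_pos: [0.5748, -0.0513, 0.1651]
orientation: [2.641, 0.223, -1.523]
contact_force: [-4.7, -0.5, 7.4]
grip_width: 0.0121
```

```bash

python3 - <<'E'
from h import *
o=r.get_obs();print(o['contact_force'],o['moment'],o['grip_width'],(R.from_rotvec(o['orientation']).as_matrix().T@MK).round(3).tolist())
f=grab_frame('wrist');save(f,'w3')
E
```

```text
[-4.66865783 -0.46079551  7.39491259] [0.06967222 0.69189679 0.09484563] 0.01213147345621355 [[1.0, 0.001, -0.001], [-0.001, 1.0, -0.0], [0.001, 0.0, 1.0]]
```

View pics/w3.png

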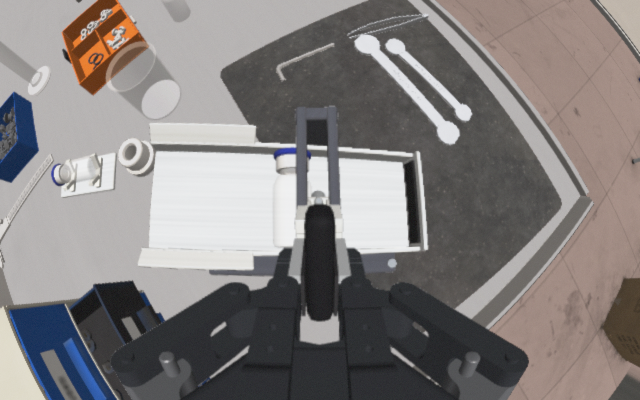

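apply_moves([
  [0,-8,0,0,0,0,0],
  [0,-16,0,0,0,0,0],
  [0,-24,0,0,0,0,0],
  [0,-31,0,0,0,0,0],
  [0,-37,0,0,0,0,0],
  [0,-39,0,0,0,0,0],
  [0,-39,0,0,0,0,0],
  [0,-39,0,0,0,0,0],
])

```text
clock: 7.2
tcp_pos: [0.5557, -0.0549, 0.1982]
orientation: [2.641, 0.223, -1.524]
contact_force: [8.8, -2.2, -10.3]
grip_width: 0.0126
```

```bash

python3 - <<'E'
from h import *
o=r.get_obs();print(o['contact_force'],o['contact_force']@AX,o['moment'],o['grip_width'],(o['tcp_pos']-[0.5748, -0.0513, 0.1651])@AX)
f=grab_frame('wrist');save(f,'w4')
f=grab_frame('scene');cv2.imwrite('pics/s4.png',cv2.resize(f['pixels'][140:300,170:370],(750,600),interpolation=2)[:,:,::-1])
E
```

```text
[  8.75206523  -2.19698482 -10.27849663] -13.029825415991075 [-0.4380514  -0.0437282  -0.21951834] 0.012596385221382053 0.03834992229652143
```

View pics/w4.png

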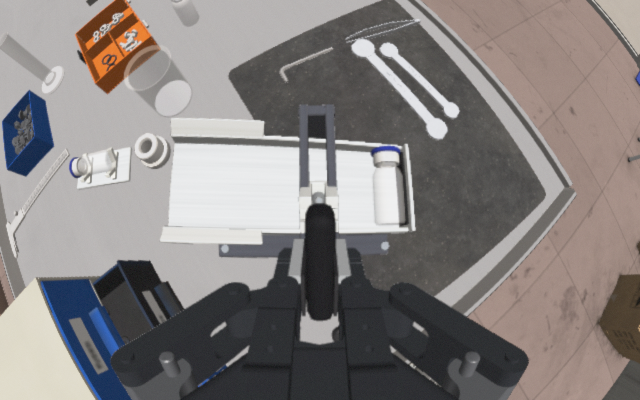

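View pics/s4.png

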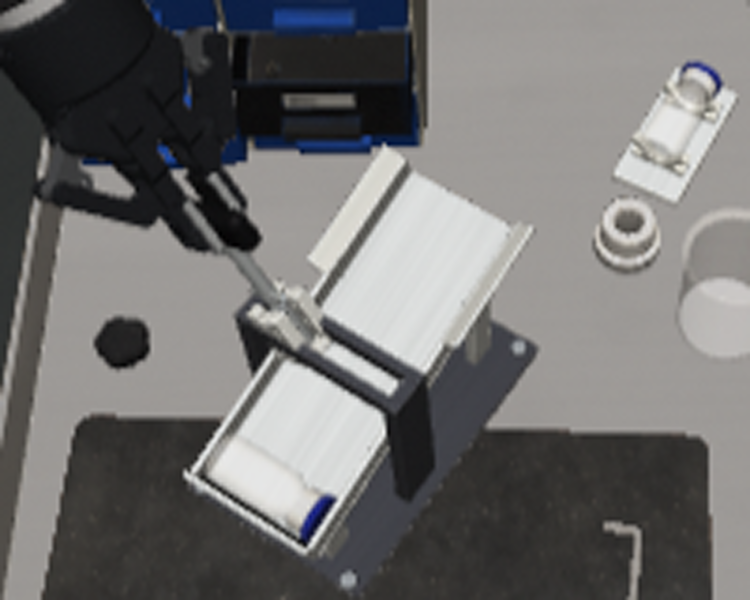

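apply_moves([
  [0,0,0,0,-0.13,0,0],
  [0,0,0,0,-0.26,0,0],
  [0,0,0,0,-0.39,0,0],
  [0,0,0,0,-0.52,0,0],
  [0,0,0,0,-0.65,0,0],
  [0,0,0,0,-0.78,0,0],
  [0,0,0,0,-0.91,0,0],
  [0,0,0,0,-1.04,0,0],
  [0,0,0,0,-1.17,0,0],
  [0,0,0,0,-1.3,0,0],
  [0,0,0,0,-1.43,0,0],
  [0,0,0,0,-1.57,0,0],
  [0,0,0,0,-1.57,0,0],
  [0,0,0,0,-1.57,0,0],
])

```text
clock: 8.7
tcp_pos: [0.5555, -0.0545, 0.198]
orientation: [1.325, 0.921, -0.686]
contact_force: [8.8, -0.2, -10.0]
grip_width: 0.0124
```

```bash

python3 - <<'E'
from h import *
o=r.get_obs();print(o['contact_force'],o['contact_force']@AX,o['moment'],o['grip_width'],(o['tcp_pos']-[0.5748, -0.0513, 0.1651])@AX,o['joints'].round(2))
print((R.from_matrix(MK).inv()*R.from_rotvec(o['orientation'])).as_rotvec())
f=grab_frame('wrist');save(f,'w5')
f=grab_frame('scene');cv2.imwrite('pics/s5.png',cv2.resize(f['pixels'][140:300,170:370],(750,600),interpolation=2)[:,:,::-1])
E
```

```text
[  8.75344879  -0.19595225 -10.04157387] -12.99390254711502 [ 0.03478994 -0.12270498 -0.06570334] 0.012442507886246252 0.03826433770704151 [ 0.88  0.24 -0.91  2.2   0.32  0.29 -0.09]
[-1.56964341e+00  2.40426481e-04  1.61778558e-04]
```

View pics/w5.png

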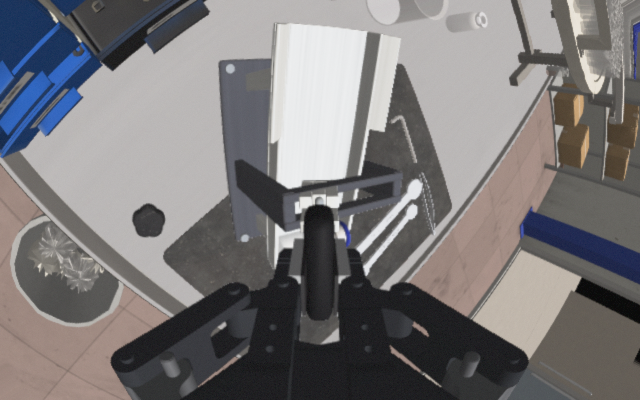

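View pics/s5.png

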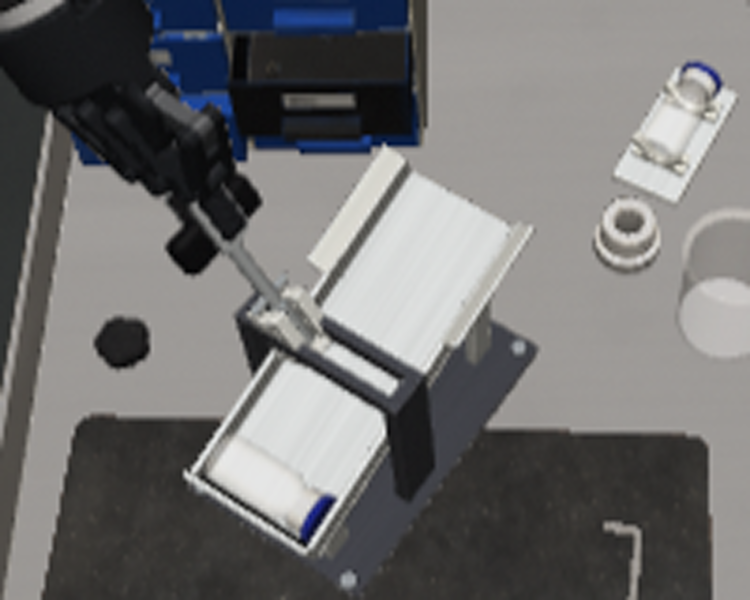

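apply_moves([
  [0,2,0,0,0,0,0],
  [0,4,0,0,0,0,0],
  [0,6,0,0,0,0,0],
  [0,7.5,0,0,0,0,0],
  [0,7.5,0,0,0,0,0],
  [0,7.5,0,0,0,0,0],
])

```text
clock: 9.4
tcp_pos: [0.5592, -0.0538, 0.1917]
orientation: [1.324, 0.921, -0.686]
contact_force: [2.6, -0.8, -2.0]
grip_width: 0.0126
```

```bash

python3 - <<'E'
from h import *
o=r.get_obs();print(o['contact_force'],o['contact_force']@AX,o['moment'],o['grip_width'],(o['tcp_pos']-[0.5748, -0.0513, 0.1651])@AX)
E
```

```text
[ 2.6426063  -0.78151952 -1.98986925] -2.9598515519467243 [0.06008811 0.16317206 0.02547682] 0.012593211416222183 0.03096798934364947
```

apply_moves([
  [18,0,0,0,0,0,0],
  [30,0,0,0,0,0,0],
  [45,0,0,0,0,0,0],
  [50,0,0,0,0,0,0],
  [50,-20,0,0,0,0,0],
  [50,-50,0,0,0,0,0],
  [50,-80,0,0,0,0,0],
  [50,-80,0,0,0,0,0],
])

```text
clock: 10.2
tcp_pos: [0.5197, -0.0603, 0.2617]
orientation: [1.323, 0.921, -0.686]
contact_force: [-0.3, -0.6, -0.2]
grip_width: 0.0498
```

```bash

python3 - <<'E'
from h import *
o=r.get_obs();print(o['contact_force'],o['grip_width'],o['joints'].round(2))
f=grab_frame('wrist');save(f,'w6')
q=look(['second_vial_mid','second_vial_cap','knob_grip','load_point'],n=2)
f=q['F']['scene'];cv2.imwrite('pics/s6.png',cv2.resize(f['pixels'][140:300,170:370],(750,600),interpolation=2)[:,:,::-1])
for l in q:
    if l!='F':
        x,e=tri([ray(q['F'][c],pt) for c in q[l] for pt in q[l][c]]);print(l,x.round(4),np.round(e,4))
E
```

```text
[-0.27528273 -0.58928006 -0.18069773] 0.04981028152108365 [ 1.39  0.09 -1.32  2.18 -0.1   0.43  0.34]
second_vial_mid [0.6074 0.2752 0.0399] [0.0037 0.0007 0.0041]
second_vial_cap [0.5988 0.3019 0.0381] [0.0051 0.0056 0.0025 0.0048]
knob_grip [ 0.553  -0.0551  0.2002] [0.0033 0.0018 0.0017]
load_point [0.6008 0.0546 0.0904] [0.0027 0.0019 0.0039 0.005 ]
```

View pics/s6.png

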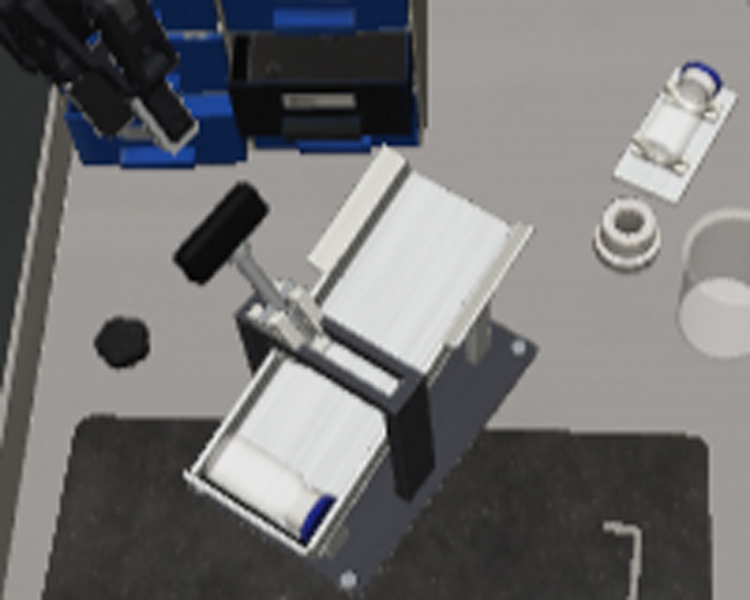

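View pics/w6.png

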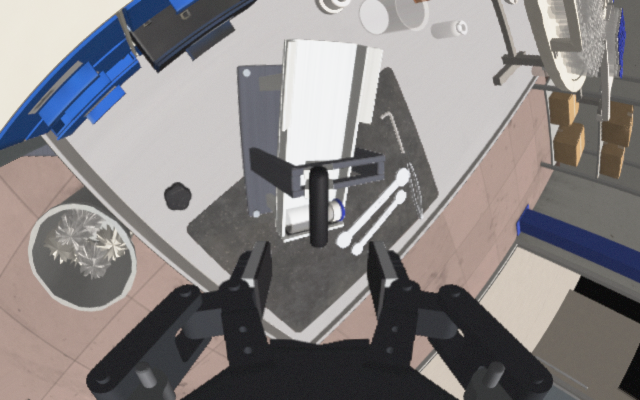

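```bash

python3 - <<'E'
from h import *
h=np.deg2rad(17);M=Mof(np.array([0,0,-1.]),np.array([np.cos(h),np.sin(h),0]))
for p in [(.56,-.04,.36),(.60,.03,.36),(.62,.12,.36),(.61,.20,.32),(.609,.276,.20)]: print(rel(p,M))
E
```

```text
(array([-64.5,  86.9, -13.3]), array([-0.1252,  0.0332, -0.5226]))
(array([-38.9, 131.2, -75.6]), array([-0.1252,  0.0332, -0.5226]))
(array([ -21.4,  161.4, -160.9]), array([-0.1252,  0.0332, -0.5226]))
(array([  15. ,  144.5, -241.5]), array([-0.1252,  0.0332, -0.5226]))
(array([ 124.9,   94.7, -316.5]), array([-0.1252,  0.0332, -0.5226]))
```

apply_moves([
  [50,-45,35,-5,-0.03,0.01,-0.13],
  [60,-65,60,-9,-0.06,0.016,-0.26],
  [70,-65,87,-13,-0.095,0.025,-0.39],
  [70,-50,110,-45,-0.125,0.033,-0.523],
  [70,-39,131,-76,-0.125,0.033,-0.523],
  [70,-30,146,-118,-0.125,0.033,-0.523],
  [70,-21,161,-161,-0.125,0.033,-0.523],
  [70,-3,153,-201,-0.125,0.033,-0.523],
  [70,15,144,-241,-0.125,0.033,-0.523],
  [70,50,128,-265,-0.125,0.033,-0.523],
  [70,85,112,-290,-0.125,0.033,-0.523],
  [70,125,95,-316,-0.125,0.033,-0.523],
  [70,125,95,-316,-0.125,0.033,-0.523],
  [70,125,95,-316,-0.125,0.033,-0.523],
  [70,125,95,-316,-0.125,0.033,-0.523],
  [70,125,95,-316,-0.125,0.033,-0.523],
  [70,125,95,-316,-0.125,0.033,-0.523],
])

```text
clock: 12.95
tcp_pos: [0.6104, 0.2749, 0.2016]
orientation: [0.99, 1.333, -0.988]
contact_force: [1.0, 0.0, 0.0]
grip_width: 0.0697
```

```bash

python3 - <<'E'
from h import *
o=r.get_obs();print(o['contact_force'],o['joints'].round(2),R.from_rotvec(o['orientation']).as_matrix().round(3).tolist())
f=grab_frame('wrist');save(f,'w7')
for l in ['second_vial_mid','second_vial_cap','load_point','beaker']:
    a=pinpoint(l,'wrist'); print(l,[(np.round([x['point'][0]*640,x['point'][1]*400],1).tolist(),round(x['confidence'],2)) for x in a[:3]])
    z={'load_point':.0962,'beaker':0}.get(l,.03)
    if a:
        p,d=wray(f,o,a[0]['point']);print((p+d*(z-p[2])/d[2]).round(4))
E
```

```text
[0.97247973 0.03701729 0.00751438] [ 0.12  0.69 -0.99  1.55  0.6   1.23 -0.68] [[0.002, 0.957, 0.291], [0.0, 0.291, -0.957], [-1.0, 0.002, 0.0]]
second_vial_mid [([317.6, 170.2], 0.63)]
[0.6086 0.2752 0.03  ]
second_vial_cap [([316.3, 138.8], 0.72)]
[0.5976 0.3067 0.03  ]
load_point []
beaker [([388.1, 258.7], 0.64)]
[0.7334 0.1808 0.    ]
```

View pics/w7.png

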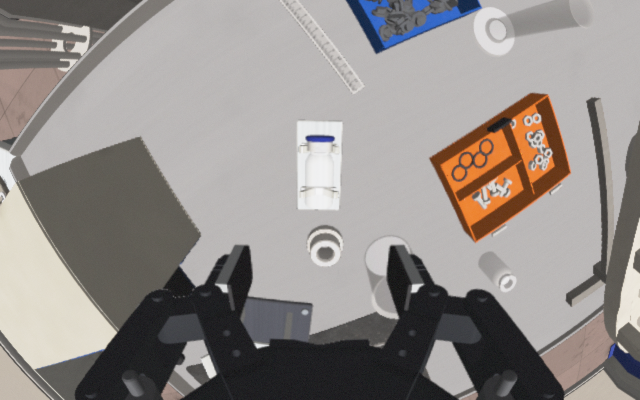

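apply_moves([
  [70,45,-0.8,-1,0,0,0],
  [70,90,-0.8,-1,0,0,0],
  [70,130,-0.8,-1,0,0,0],
  [70,160,-0.8,-1,0,0,0],
  [65,181,-0.8,-1,0,0,0],
  [60,181,-0.8,-1,0,0,0],
  [55,181,-0.8,-1,0,0,0],
], force=30)

```text
clock: 13.9
tcp_pos: [0.6087, 0.277, 0.02]
orientation: [0.989, 1.335, -0.987]
contact_force: [-0.4, 0.6, 1.0]
grip_width: 0.0553
```

```bash

python3 - <<'E'
from h import *
o=r.get_obs();print(o['contact_force'])
f=grab_frame('wrist');save(f,'w8')
E
```

```text
[-0.36697866  0.60867225  1.03060938]
```

View pics/w8.png

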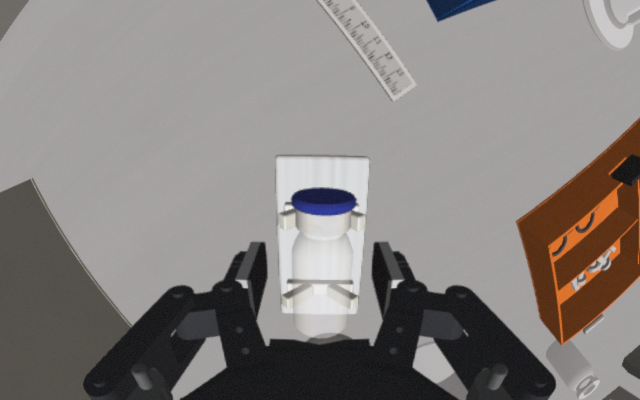

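```bash

python3 - <<'E'
from h import *
o=r.get_obs()
f=grab_frame('wrist')
M=R.from_rotvec(o['orientation']).as_matrix()
for l,z in [('second_vial_mid',.03),('second_vial_cap',.03)]:
    a=pinpoint(l,'wrist'); print(l,[(np.round([x['point'][0]*640,x['point'][1]*400],1).tolist(),round(x['confidence'],2)) for x in a[:3]])
    if a:
        p,d=wray(f,o,a[0]['point']);w=p+d*(z-p[2])/d[2];print(w.round(4),(M.T@(w-o['tcp_pos'])*1000).round(1))
for t in [(-.0187,.028,0),(-.0187,.028,.011),(-.0187,.028,-.011),(-.01,.015,.025),(-.01,.015,-.025),(-.01,0,-.035),(-.025,0,-.0375),(.014,.025,-.052)]: print(t,wproj(f,o,o['tcp_pos']+M@t).round(1))
E
```

```text
second_vial_mid [([317.2, 266.6], 0.74)]
[0.6089 0.2734 0.03  ] [-9.1 -1.4  3.7]
second_vial_cap [([322.0, 201.7], 0.87)]
[0.6008 0.3079 0.03  ] [ -9.1   0.9 -31.7]
(-0.0187, 0.028, 0) [377.9 269.7]
(-0.0187, 0.028, 0.011) [375.9 287.9]
(-0.0187, 0.028, -0.011) [379.8 250. ]
(-0.01, 0.015, 0.025) [347.6 299.8]
(-0.01, 0.015, -0.025) [351.8 215.6]
(-0.01, 0, -0.035) [320.  195.6]
(-0.025, 0, -0.0375) [320.1 201.8]
(0.014, 0.025, -0.052) [367.7 149.8]
```

apply_moves([
  [55,0,0,2.5,0.03,0,0],
  [50,0,0,2.5,0.03,0,0],
  [15,0,0,2.5,0.03,0,0],
  [15,0,0,2.5,0.03,0,0],
  [15,0,0,2.5,0.03,0,0],
  [15,0,0,2.5,0.03,0,0],
  [15,0,0,2.5,0.03,0,0],
  [15,0,0,2.5,0.03,0,0],
], force=35)

```text
clock: 14.9
tcp_pos: [0.6105, 0.2743, 0.0198]
orientation: [1.013, 1.322, -1.009]
contact_force: [5.3, 0.7, 2.2]
grip_width: 0.0284
```

apply_moves([
  [15,-15,0,0,0,0,0],
  [15,-50,0,0,0,0,0],
  [15,-100,0,0,0,0,0],
  [15,-150,0,0,0,0,0],
  [15,-200,0,0,0,0,0],
  [15,-210,0,0,0,0,0],
  [15,-210,0,0,0,0,0],
])

```text
clock: 15.6
tcp_pos: [0.6088, 0.2749, 0.2315]
orientation: [1.012, 1.323, -1.008]
contact_force: [-0.1, 0.3, -0.7]
grip_width: 0.0283
```

```bash

python3 - <<'E'
from h import *
from scipy.optimize import least_squares
o=r.get_obs();print(o['contact_force'],o['grip_width'],o['joints'].round(2))
f=grab_frame('wrist');save(f,'w9')
loc={'chute':(0,0,0),'load_point':(0,.085,.0962),'end_point':(0,-.062,.0596)}
q=look(list(loc),n=2)
for l in q:
    if l!='F':
        x,e=tri([ray(q['F'][c],pt) for c in q[l] for pt in q[l][c]]);print(l,x.round(4),np.round(e,4))
L=np.array([.6135,-.030,0])+.085*CY+.0962*CZ;print(L)
h=yaw-np.pi/2;M=Mof(-CZ,-CY)
# vial axis = tool -z -> must be +CX
print(M[:,2],CX)
print(rel(L+.15*CZ,M))
E
```

```text
[-0.05780765  0.31665516 -0.68727516] 0.02833444743071067 [ 0.13  0.66 -1.    1.53  0.57  1.27 -0.68]
chute [ 0.6106 -0.0324  0.0037] [0.0019 0.0035 0.0017 0.0008]
load_point [0.5994 0.056  0.092 ] [0.0014 0.0032 0.0055 0.0029]
end_point [ 0.624  -0.0948  0.0525] [0.0022 0.0002 0.0026 0.0042]
[0.5991784  0.05378479 0.0962    ]
[-0.98570347 -0.16848938  0.        ] [0.98570347 0.16848938 0.        ]
(array([-17.1, -67.5, 209.8]), array([1.6681e+00, 4.0000e-04, 2.0000e-04]))
```

View pics/w9.png

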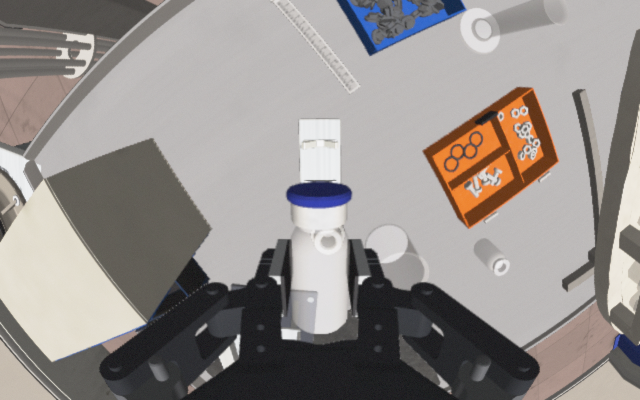

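apply_moves([
  [15,-10,-5,10,0.13,0,0],
  [15,-17,-10,25,0.26,0,0],
  [15,-17,-15,40,0.39,0,0],
  [15,-17,-20,60,0.52,0,0],
  [15,-17,-25,80,0.65,0,0],
  [15,-17,-30,100,0.78,0,0],
  [15,-17,-35,120,0.91,0,0],
  [15,-17,-42,140,1.04,0,0],
  [15,-17,-50,160,1.17,0,0],
  [15,-17,-58,180,1.3,0,0],
  [15,-17,-64,200,1.43,0,0],
  [15,-17,-67.5,210,1.55,0,0],
  [15,-17,-67.5,210,1.668,0,0],
  [15,-17,-67.5,210,1.668,0,0],
  [15,-17,-67.5,210,1.668,0,0],
  [15,-17,-67.5,210,1.668,0,0],
])

```text
clock: 18.05
tcp_pos: [0.5992, 0.0543, 0.2461]
orientation: [2.131, 0.185, -2.132]
contact_force: [-0.4, -0.1, -1.0]
grip_width: 0.0284
```

```bash

python3 - <<'E'
from h import *
o=r.get_obs();print(o['contact_force'],o['grip_width'],o['joints'].round(2))
f=grab_frame('wrist');save(f,'w10')
for l,z in [('load_point',.0962),('chute',0),('end_point',.0596)]:
    a=pinpoint(l,'wrist'); print(l,[(np.round([x['point'][0]*640,x['point'][1]*400],1).tolist(),round(x['confidence'],2)) for x in a[:3]])
    if a:
        p,d=wray(f,o,a[0]['point']);print((p+d*(z-p[2])/d[2]).round(4))
f=grab_frame('scene');cv2.imwrite('pics/s10.png',cv2.resize(f['pixels'][140:300,170:370],(750,600),interpolation=2)[:,:,::-1])
C=np.array([.6130,-.031,0])
for q in [(-.04,.04,.105),(.04,.04,.105),(-.0525,.12,.135),(.0525,.12,.135),(0,.125,.106),(0,.085,.0962),(-.04,-.09,.0726),(.04,-.09,.0726)]:
    print(q,wproj(f if 0 else grab_frame('wrist'),o,C+q[0]*CX+q[1]*CY+q[2]*CZ).round(0))
E
```

```text
[-0.4132389  -0.14195225 -0.95708478] 0.028379556684124566 [ 0.31  0.42 -0.67  1.69  0.28  1.13 -1.83]
load_point [([323.4, 175.8], 0.91)]
[0.6004 0.0501 0.0962]
chute [([389.9, 156.0], 0.71), ([445.4, 288.6], 0.58)]
[ 0.6163 -0.0368  0.    ]
end_point [([448.9, 166.6], 0.93)]
[ 0.6277 -0.0944  0.0596]
(-0.04, 0.04, 0.105) [365. 218.]
(0.04, 0.04, 0.105) [369. 139.]
(-0.0525, 0.12, 0.135) [283. 243.]
(0.0525, 0.12, 0.135) [279. 129.]
(0, 0.125, 0.106) [279. 180.]
(0, 0.085, 0.0962) [320. 177.]
(-0.04, -0.09, 0.0726) [467. 206.]
(0.04, -0.09, 0.0726) [476. 139.]
```

View pics/w10.png

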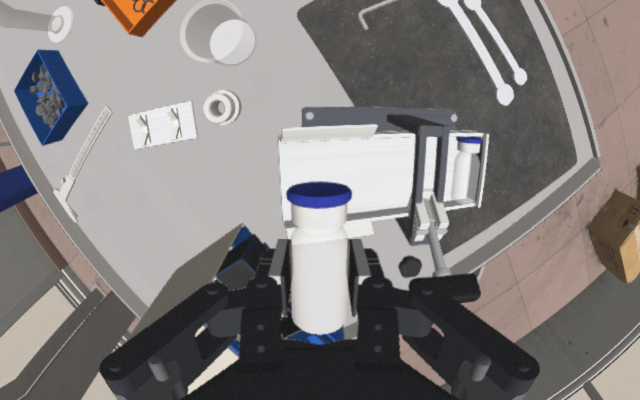

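View pics/s10.png

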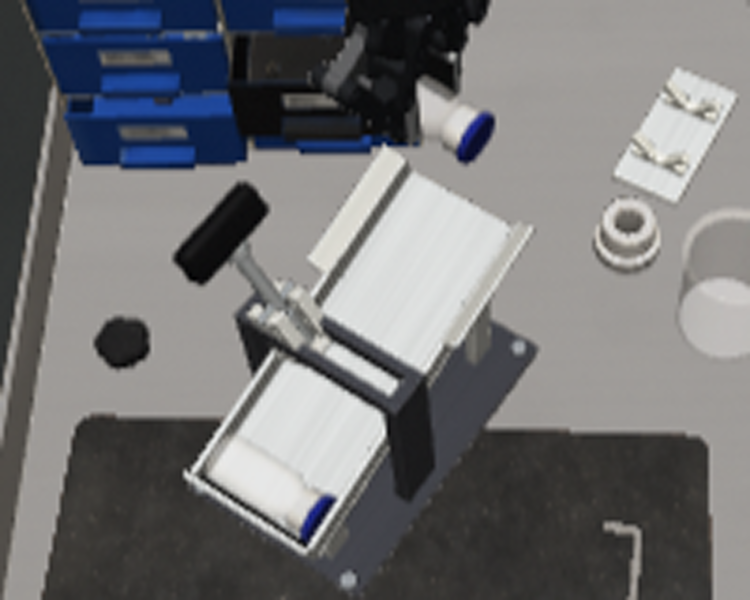

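```bash

python3 - <<'E'
from h import *
o=r.get_obs();M=R.from_rotvec(o['orientation']).as_matrix()
f=grab_frame('wrist');px=f['pixels']
T=lambda pt:wray(f,o,pt)
for l in ['second_vial_mid','second_vial_cap']:
    for x in pinpoint(l,'wrist')[:3]:
        p,d=T(x['point']);a=M.T@(p-o['tcp_pos']);b=M.T@d;w=a+b*(-.010-a[0])/b[0]
        print(l,np.round([x['point'][0]*640,x['point'][1]*400],1),round(x['confidence'],2),(w*1000).round(1))
for t in [(-.010,0,-.0375),(-.025,0,-.0375),(-.01,0,0),(-.01,0,.0375),(.005,0,-.0375),(-.01,.015,-.0375)]: print(t,wproj(f,o,o['tcp_pos']+M@t).round(1))
cv2.imwrite('pics/w11.png',cv2.resize(px[100:360,200:520],(800,650))[:600,:,::-1])
E
```

```text
second_vial_cap [315.  194.6] 0.92 [-10.   -1.7 -35.4]
second_vial_cap [469.9 138.1] 0.58 [-10.   71.5 -63.4]
(-0.01, 0, -0.0375) [318.8 190.1]
(-0.025, 0, -0.0375) [318.8 201.4]
(-0.01, 0, 0) [318.9 261.1]
(-0.01, 0, 0.0375) [319.1 316.9]
(0.005, 0, -0.0375) [318.8 180.9]
(-0.01, 0.015, -0.0375) [351.6 190.1]
```

View pics/w11.png

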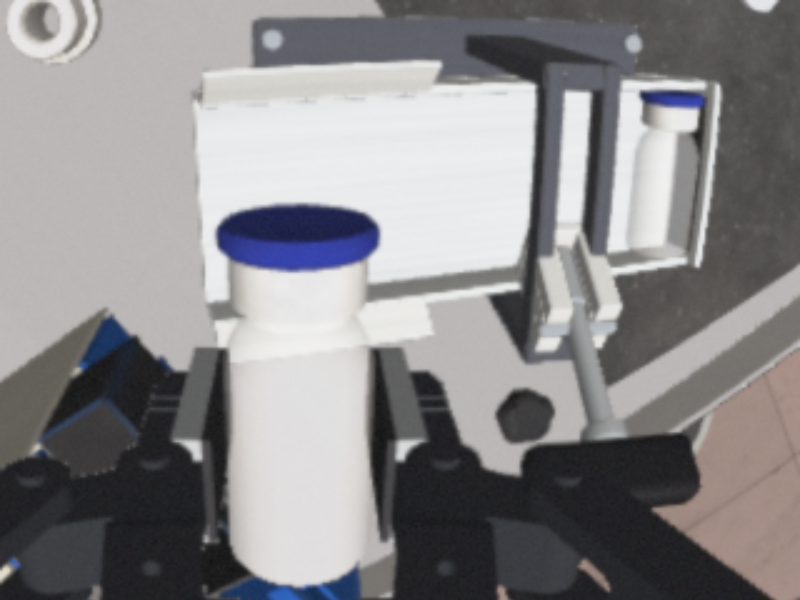

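apply_moves([
  [15,40,0,-0.5,0,0,0],
  [15,80,0,-0.5,0,0,0],
  [15,110,0,-0.5,0,0,0],
  [15,121,0,-0.5,0,0,0],
  [15,121,0,-0.5,0,0,0],
])

```text
clock: 19.35
tcp_pos: [0.5989, 0.0536, 0.1239]
orientation: [2.129, 0.181, -2.136]
contact_force: [0.1, 0.7, 0.4]
grip_width: 0.0286
```

```bash

python3 - <<'E'
from h import *
o=r.get_obs();M=R.from_rotvec(o['orientation']).as_matrix();print(o['contact_force'],o['tcp_pos'])
f=grab_frame('wrist');px=f['pixels']
cv2.imwrite('pics/w12.png',cv2.resize(px[100:340,200:520],(800,600))[:,:,::-1])
C=np.array([.6130,-.031,0])
for l,z in [('load_point',.0962),('end_point',.0596)]:
    a=pinpoint(l,'wrist')
    if a:
        p,d=wray(f,o,a[0]['point']);w=p+d*(z-p[2])/d[2];print(l,w.round(4),a[0]['confidence'],(M.T@(w-o['tcp_pos'])*1000).round(1))
for q in [(-.04,.04,.085),(.04,.04,.085),(-.0525,.12,.135),(.0525,.12,.135),(-.0525,.04,.115),(.0525,.04,.115),(.04,.125,.106),(.04,-.0,.075),(-.04,-.0,.075)]:
    print(q,wproj(f,o,C+q[0]*CX+q[1]*CY+q[2]*CZ).round(0))
f=grab_frame('scene');cv2.imwrite('pics/s12.png',cv2.resize(f['pixels'][140:300,170:370],(750,600),interpolation=2)[:,:,::-1])
f=grab_frame('top');cv2.imwrite('pics/t12.png',cv2.resize(f['pixels'][180:290,320:470],(800,587),interpolation=2)[:,:,::-1])
E
```

```text
[0.11038438 0.70362516 0.38314346] [0.59891047 0.05357341 0.12387434]
end_point [ 0.6284 -0.098   0.0596] 0.79 [ 64.2 154.4  -3.7]
(-0.04, 0.04, 0.085) [383. 273.]
(0.04, 0.04, 0.085) [393. 162.]
(-0.0525, 0.12, 0.135) [262. 335.]
(0.0525, 0.12, 0.135) [242. 160.]
(-0.0525, 0.04, 0.115) [389. 313.]
(0.0525, 0.04, 0.115) [408. 152.]
(0.04, 0.125, 0.106) [247. 171.]
(0.04, -0.0, 0.075) [446. 160.]
(-0.04, -0.0, 0.075) [431. 263.]
```

View pics/w12.png

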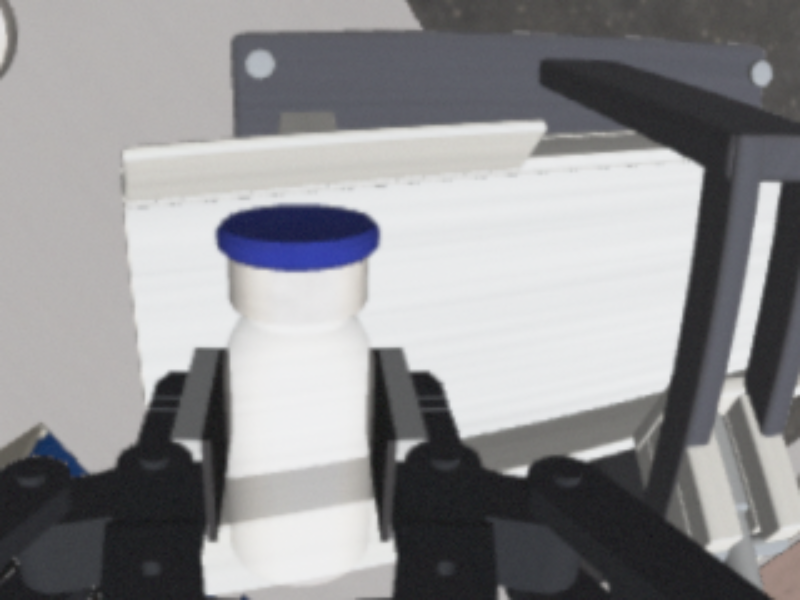

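View pics/s12.png

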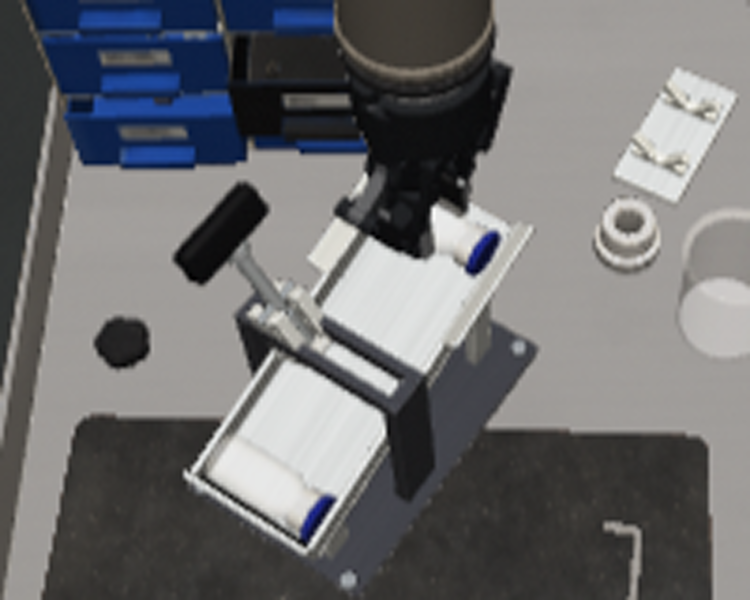

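View pics/t12.png

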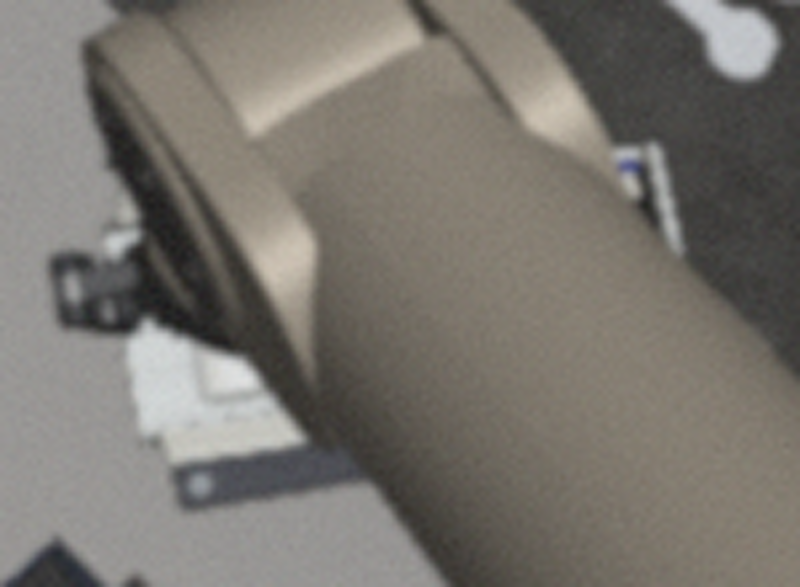

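```bash

python3 - <<'E'
from h import *
o=r.get_obs();M=R.from_rotvec(o['orientation']).as_matrix()
f=grab_frame('wrist');C=np.array([.6130,-.031,0])
n=CZ-.249*CY; c=.075-.249*CY@C
def hit(u,v,dz=0):
    p,d=wray(f,o,(u/640,v/400)); t=(c+dz-n@p)/(n@d); w=p+t*d; return w
for dz in (0,-.003):
  for u,v in [(252,182),(320,177),(393,168),(446,164),(383,276),(431,266)]:
    w=hit(u,v,dz);print((u,v),'chute',((w-C)@CX*1000).round(1),((w-C)@CY*1000).round(1),'tool',(M.T@(w-o['tcp_pos'])*1000).round(1))
g=cv2.cvtColor(f['pixels'],cv2.COLOR_RGB2GRAY)
for u in (275,290,320,350,380,395,410): print(u,g[150:195,u].tolist())
cv2.imwrite('pics/w13.png',cv2.resize(f['pixels'][140:200,240:440],(800,240),interpolation=0)[:,:,::-1])
cv2.imwrite('pics/w13b.png',cv2.resize(f['pixels'][240:310,370:490],(800,467),interpolation=0)[:,:,::-1])
E
```

```text
(252, 182) chute 34.8 123.7 tool [ 21.2 -37.9 -32.3]
(320, 177) chute 34.9 85.2 tool [ 30.8   0.7 -32.4]
(393, 168) chute 37.8 39.0 tool [ 42.4  46.9 -35.2]
(446, 164) chute 38.8 -1.9 tool [ 52.6  87.7 -36.2]
(383, 276) chute -42.5 39.3 tool [42.1 46.6 45.1]
(431, 266) chute -42.3 -1.5 tool [52.2 87.3 44.9]
(252, 182) chute 34.0 124.4 tool [ 24.1 -38.5 -31.5]
(320, 177) chute 34.1 85.2 tool [ 33.8   0.7 -31.5]
(393, 168) chute 37.0 38.2 tool [ 45.6  47.7 -34.4]
(446, 164) chute 38.0 -3.4 tool [ 55.9  89.2 -35.4]
(383, 276) chute -44.7 38.5 tool [45.3 47.4 47.3]
(431, 266) chute -44.4 -3.0 tool [55.6 88.8 47. ]
275 [181, 180, 180, 178, 181, 180, 181, 180, 179, 175, 186, 221, 229, 232, 223, 215, 211, 209, 209, 205, 206, 206, 207, 204, 200, 199, 201, 206, 204, 201, 203, 219, 223, 224, 227, 227, 229, 229, 230, 231, 232, 231, 232, 232, 234]
290 [179, 178, 177, 179, 179, 181, 181, 178, 169, 197, 223, 230, 231, 221, 212, 211, 208, 209, 207, 207, 205, 205, 202, 200, 202, 203, 204, 206, 202, 209, 226, 223, 225, 228, 228, 224, 198, 128, 61, 42, 34, 41, 42, 50, 53]
320 [116, 116, 118, 117, 116,
[... 399 characters left out ...]
61, 60, 63]
380 [95, 104, 157, 213, 226, 230, 225, 216, 208, 211, 210, 210, 211, 208, 206, 204, 201, 202, 202, 204, 205, 213, 219, 218, 227, 230, 231, 233, 233, 234, 234, 233, 232, 232, 231, 233, 234, 235, 235, 234, 233, 231, 230, 229, 229]
395 [101, 145, 207, 225, 229, 227, 217, 209, 209, 209, 210, 211, 210, 206, 205, 202, 202, 205, 204, 203, 207, 213, 222, 229, 232, 233, 233, 234, 234, 233, 233, 232, 231, 232, 233, 235, 235, 234, 234, 232, 231, 230, 228, 229, 231]
410 [123, 198, 222, 229, 228, 220, 210, 209, 211, 210, 209, 210, 196, 171, 155, 178, 222, 233, 234, 232, 229, 226, 230, 232, 232, 233, 234, 234, 233, 232, 231, 231, 232, 233, 234, 235, 233, 233, 232, 231, 229, 229, 231, 231, 230]
```

View pics/w13.png

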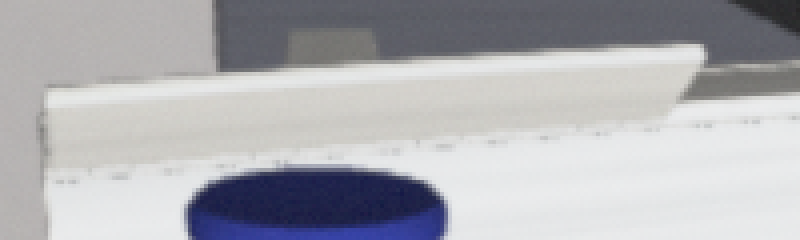

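View pics/w13b.png

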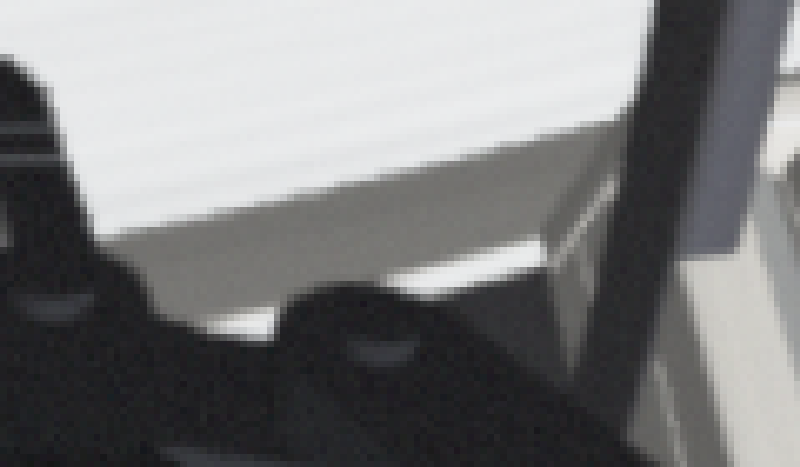

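```bash

python3 - <<'E'
from h import *
o=r.get_obs();M=R.from_rotvec(o['orientation']).as_matrix()
f=grab_frame('wrist');C=np.array([.6130,-.031,0])
n=CZ-.249*CY; c=.075-.249*CY@C
def hit(u,v,dz=0):
    p,d=wray(f,o,(u/640,v/400)); t=(c+dz-n@p)/(n@d); w=p+t*d; return w
for dz,L in [(.0206,[(257,185),(340,177),(395,173),(420,171)]),(.031,[(252,161.5),(320,157),(350,154.5),(395,152),(414,151)]),(0,[(385,275.7),(452.5,260.5)]),(.0206,[(440,281)])]:
  for u,v in L:
    w=hit(u,v,dz);print(dz,(u,v),'chute',((w-C)@CX*1000).round(1),((w-C)@CY*1000).round(1),'tool',(M.T@(w-o['tcp_pos'])*1000).round(1))
E
```

```text
0.0206 (257, 185) chute 38.6 116.7 tool [  2.1 -31.  -36.3]
0.0206 (340, 177) chute 39.7 74.6 tool [ 12.6  11.1 -37.4]
0.0206 (395, 173) chute 40.0 43.0 tool [ 20.5  42.8 -37.7]
0.0206 (420, 171) chute 40.3 26.7 tool [ 24.6  59.  -38. ]
0.031 (252, 161.5) chute 52.9 116.3 tool [ -8.1 -30.5 -50.7]
0.031 (320, 157) chute 53.1 85.2 tool [ -0.4   0.6 -50.9]
0.031 (350, 154.5) chute 53.7 70.5 tool [  3.3  15.2 -51.4]
0.031 (395, 152) chute 54.1 46.6 tool [  9.2  39.2 -51.8]
0.031 (414, 151) chute 54.3 35.4 tool [ 12.   50.3 -52.1]
0 (385, 275.7) chute -42.7 37.6 tool [42.3 48.1 45. ]
0 (452.5, 260.5) chute -41.8 -22.3 tool [ 57.2 108.   44.1]
0.0206 (440, 281) chute -42.9 -2.0 tool [31.5 87.7 45.2]
```

```bash

python3 - <<'E'
from h import *
for i in range(4):
    o=r.get_obs();print(o['clock'],o['tcp_pos'].round(4),(o['tcp_pos']@CX).round(4),o['orientation'].round(4));grab_frame('wrist')
E
```

```text
19.7 [0.6005 0.0538 0.1264] 0.601 [ 2.1348  0.1807 -2.1309]
19.75 [0.6003 0.0537 0.1261] 0.6008 [ 2.1343  0.1806 -2.1315]
19.8 [0.6001 0.0537 0.1259] 0.6006 [ 2.1337  0.1807 -2.132 ]
19.85 [0.6    0.0536 0.1256] 0.6004 [ 2.1333  0.1806 -2.1324]
```

apply_moves([
  [15,0,0,2.5,-0.015,0,0],
  [15,2,0,2.5,-0.015,0,0],
  [15,4,0,2.5,-0.015,0,0],
  [15,6,0,2.5,-0.015,0,0],
  [15,6,0,2.5,-0.015,0,0],
  [15,6,0,2.5,-0.015,0,0],
  [15,6,0,2.5,-0.015,0,0],
  [15,6,0,2.5,-0.015,0,0],
], force=22)

```text
clock: 20.7
tcp_pos: [0.5973, 0.0533, 0.1191]
orientation: [2.124, 0.196, -2.125]
contact_force: [0.6, 0.2, -0.8]
grip_width: 0.0287
```

```bash

python3 - <<'E'
from h import *
o=r.get_obs();M=R.from_rotvec(o['orientation']).as_matrix();print(o['contact_force'],o['tcp_pos'],o['tcp_pos']@CX,o['joints'].round(2))
f=grab_frame('wrist');px=f['pixels']
cv2.imwrite('pics/w14.png',cv2.resize(px[100:340,200:520],(800,600))[:,:,::-1])
E
```

```text
[ 0.59950827  0.20010843 -0.78332396] [0.59730621 0.05331421 0.11914722] 0.5977496848621735 [ 0.27  0.56 -0.62  1.81  0.4   0.91 -1.91]
```

View pics/w14.png

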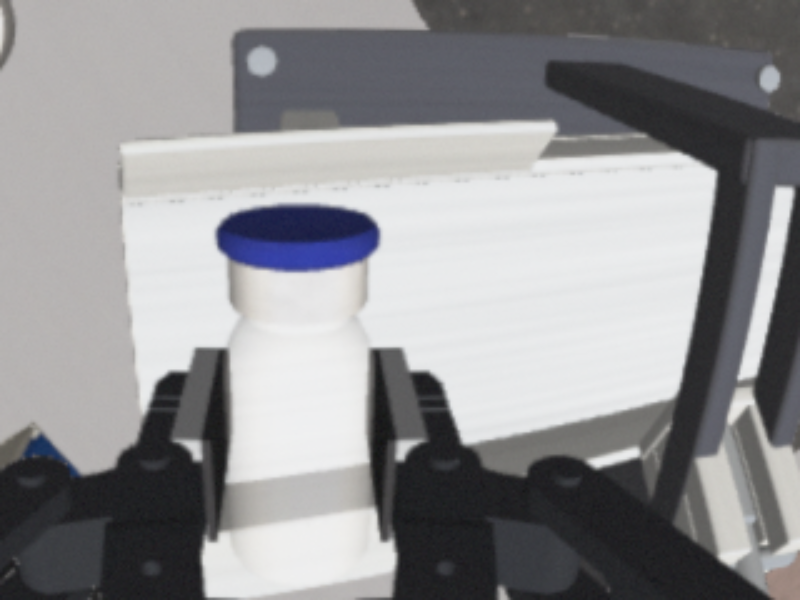

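```bash

python3 - <<'E'
from h import *
o=r.get_obs();M=R.from_rotvec(o['orientation']).as_matrix();print(o['tcp_pos'])
f=grab_frame('wrist');C=np.array([.6130,-.031,0])
n=CZ-.249*CY; c=.075-.249*CY@C
def hit(u,v,dz=0):
    p,d=wray(f,o,(u/640,v/400)); t=(c+dz-n@p)/(n@d); w=p+t*d; return w
for dz,L in [(.0206,[(262,181),(320,176),(390,171)]),(.031,[(252,159),(320,154.5),(414,150)]),(0,[(391,277),(460,261.5),(318,290)]),(.0206,[(318,307),(442,284)])]:
  for u,v in L:
    w=hit(u,v,dz);print(dz,(u,v),'tool',(M.T@(w-o['tcp_pos'])*1000).round(1))
E
```

```text
[0.59730877 0.05330431 0.11917011]
0.0206 (262, 181) tool [ -4.7 -27.  -40.4]
0.0206 (320, 176) tool [  2.2   0.6 -40.8]
0.0206 (390, 171) tool [ 11.4  37.6 -41.1]
0.031 (252, 159) tool [-15.6 -28.8 -53.5]
0.031 (320, 154.5) tool [ -8.3   0.6 -53.7]
0.031 (414, 150) tool [  3.4  47.5 -54.2]
0 (391, 277) tool [35.7 50.9 41.9]
0 (460, 261.5) tool [ 50.8 111.6  41.6]
0 (318, 290) tool [22.8 -0.7 42.4]
0.0206 (318, 307) tool [ 2.2 -0.6 40.2]
0.0206 (442, 284) tool [23.8 86.  42.4]
```

apply_moves([
  [15,3,0,0.6,-0.006,0,0],
  [15,6,0,0.6,-0.006,0,0],
  [15,9,0,0.6,-0.006,0,0],
  [15,12,0,0.6,-0.006,0,0],
  [15,13.5,0,0.6,-0.006,0,0],
  [15,13.5,0,0.6,-0.006,0,0],
  [15,13.5,0,0.6,-0.006,0,0],
  [15,13.5,0,0.6,-0.006,0,0],
])

```text
clock: 21.6
tcp_pos: [0.5967, 0.0532, 0.1057]
orientation: [2.121, 0.202, -2.122]
contact_force: [0.3, -1.1, -0.2]
grip_width: 0.029
```

```bash

python3 - <<'E'
from h import *
o=r.get_obs();M=R.from_rotvec(o['orientation']).as_matrix();print(o['contact_force'],o['moment'],o['tcp_pos'],o['tcp_pos']@CX,o['grip_width'])
f=grab_frame('wrist');px=f['pixels']
cv2.imwrite('pics/w15.png',cv2.resize(px[100:340,200:520],(800,600))[:,:,::-1])
f=grab_frame('scene');cv2.imwrite('pics/s15.png',cv2.resize(f['pixels'][140:300,170:370],(750,600),interpolation=2)[:,:,::-1])
E
```

```text
[ 0.29910079 -1.07756621 -0.23857648] [-0.02114826  0.06072196 -0.02996535] [0.59673062 0.05317121 0.10570079] 0.5971582264660398 0.0289764356891755
```

View pics/w15.png

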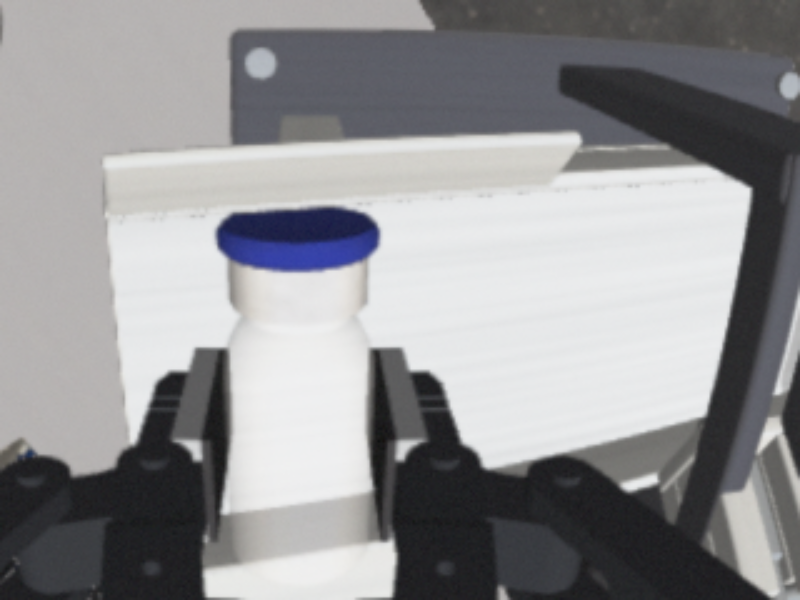

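View pics/s15.png

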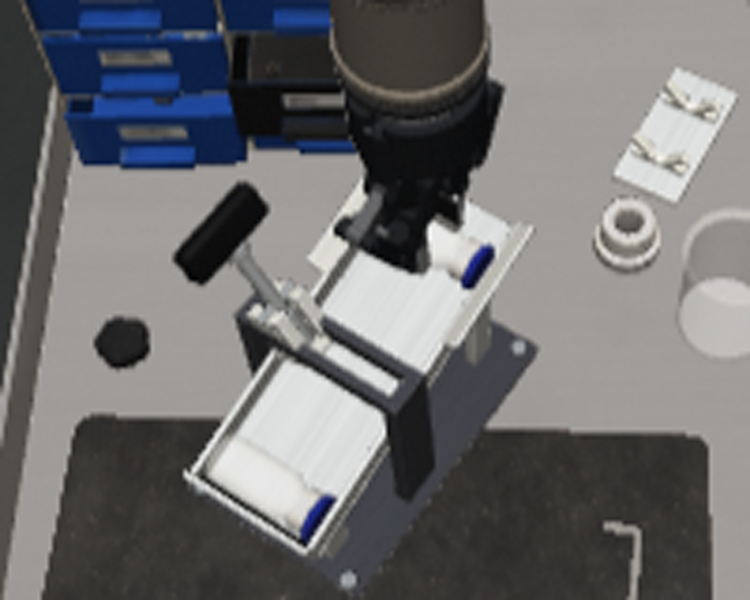

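apply_moves([
  [32,0,0,0,0,0,0],
  [36,0,0,0,0,0,0],
  [40,0,0,0,0,0,0],
  [44,-4,0,0,0,0,0],
  [48,-10,0,0,0,0,0],
  [48,-20,0,0,0,0,0],
  [48,-35,0,0,0,0,0],
  [48,-60,0,0,0,0,0],
  [48,-90,0,0,0,0,0],
  [48,-120,0,0,0,0,0],
  [48,-120,0,0,0,0,0],
  [48,-120,0,0,0,0,0],
])

```text
clock: 22.9
tcp_pos: [0.5972, 0.0533, 0.2273]
orientation: [2.124, 0.202, -2.119]
contact_force: [-0.4, -0.0, -0.4]
grip_width: 0.0484
```

```bash

python3 - <<'E'
from h import *
o=r.get_obs();print(o['contact_force'],o['clock'],o['tcp_pos'])
f=grab_frame('wrist');save(f,'w16')
f=grab_frame('scene');cv2.imwrite('pics/s16.png',cv2.resize(f['pixels'][140:300,170:370],(750,600),interpolation=2)[:,:,::-1])
E
```

```text
[-0.42000201 -0.03191962 -0.40417431] 22.9 [0.59722614 0.05334101 0.22733148]
```

View pics/w16.png

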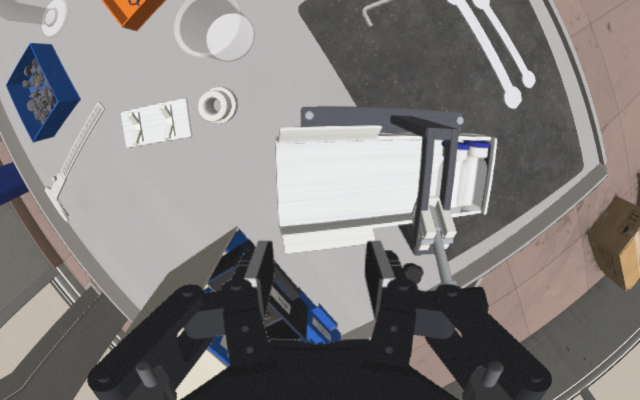

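View pics/s16.png

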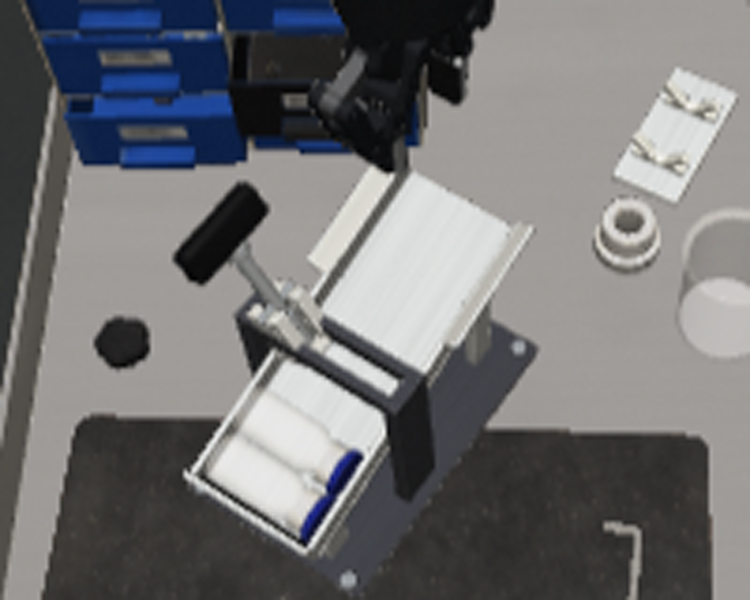

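Both vials lie against each other at the stop, with both caps on the far side and the bolt still up. I'll settle for a few rows, confirm and hand in.

apply_moves([
  [48,-30,0,0,0,0,0],
  [48,-30,0,0,0,0,0],
  [48,-30,0,0,0,0,0],
  [48,-30,0,0,0,0,0],
  [48,-30,0,0,0,0,0],
  [48,-30,0,0,0,0,0],
])

```text
clock: 23.6
tcp_pos: [0.5963, 0.0531, 0.2548]
orientation: [2.119, 0.203, -2.123]
contact_force: [0.2, 0.2, -0.2]
grip_width: 0.0478
```

```bash

python3 - <<'E'
from h import *
f=grab_frame('scene');cv2.imwrite('pics/s17.png',cv2.resize(f['pixels'][140:300,170:370],(750,600),interpolation=2)[:,:,::-1])
print(r.get_obs()['contact_force'])
print(r.hand_in())
E
```

```text
[-0.2937119  -0.55001721  0.25191558]
the job is handed in; nothing more can be done
None
```

View pics/s17.png

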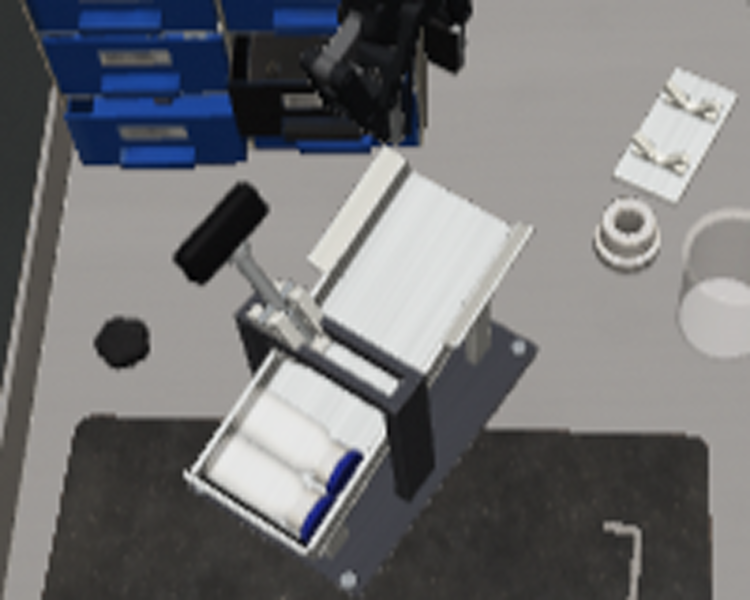

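The job is done and handed in at about 23.7 s. I pulled the knob out about 38 mm, twisted it +90° and eased it into the rest notch at about 31 mm. The first vial rolled to the end stop. I then laid the second vial in the mouth, and it rolled under the bolt to rest against the first.

**Last checks:** the final picture shows the bolt still up with the paddle crosswise, both vials side by side at the stop with caps on the far side, and the beaker standing. The gripper was clear, with contact force near zero.

**One disagreement:** the fixed cameras and the wrist camera differed by about 2–3 mm on the chute's sideways position. I used the wrist view for the placing, and the vial went in without touching the walls.

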